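# Sort the rollers, rods and clip after a perm lesson

## Robot

A 6-joint arm with a two-finger parallel gripper is mounted at the origin on the work surface. World frame = base frame: x ahead of the robot, y to its left, z up, the work surface at z = 0. Lengths are in mm, angles in rad, forces in N, time in s.
With the tool pointing down it reaches from about 275 to 850 mm from the base axis. Payload 19 kg.
Tool frame: the origin (TCP) lies at the very end of the fingers, on their centre line; the grasp point (between the pads) lies 19 mm behind it; z points along the fingers, y is the line along which they close (so a half turn about z gives the same grasp; the last joint's range is limited). The gripper opens to 85 mm and grips with 20 to 120 N. Pads are 22 mm wide; open, the fingers measure 114 mm over their backs; the gripper's body (76 mm by 85 mm) begins 54 mm behind the grasp point. The pads swing forward as they close: fully open they stand 13 mm farther back than shut.
Start: joints at [-1.429, 0.15, 1.437, -0, 1.554, -0.134], TCP at [156.557, -553.245, 231.267] pointing down, gripper open.
Joint ranges: [-2.8, 2.8], [-0.68, 2.1], [0.12, 2.68], [-1.39, 4.53], [0.16, 2.79], [-2.81, 2.81]. Speed limits (rad/s): [1.89, 1.89, 2.22, 3.01, 3.01, 3.01].

## Interface

Orientations are given as a unit quaternion [w, x, y, z].
In Python, from bench import readout, viewer, job gives the robot as it stands.
- The arm moves only by the shell command python3 -m creep 'ROWS' [FORCE]. ROWS is JSON, a list of rows, each an object of numbers: "jaw": the finger opening in mm, from 0 to 85.4; "tx", "ty", "tz": the shift along the tool's x, y, z in mm; "yaw": the turn about the tool's z in rad. A call has 1 to 8 rows; each row is the pose to reach, as a shift and turn from the pose commanded when the call began, along the tool's axes at that moment; what a row does not reach only later rows make up. A row lasts 1/8 s, in which the tool goes at most 62.5 mm and 10.7 degrees, less where a joint would pass 70% of its speed; a pose out of reach is approached as far as the arm can. A call with a gripper value outside its range is refused whole. The fingers move at their own pace and stop on an object; FORCE is the grip in N (left out, the last holds). Time passes only in rows, so rows that repeat a pose let the fingers close. It gives the time, the measured TCP pose, the force, the opening and the grip force at its end, in the units of the state.
- readout.get_state(): the state, without advancing time (a new reading comes with each control period).
- viewer.capture(name): name is "side" or "top" or "wrist"; returns a dict with "pixels" (384x512x3 uint8, red, green, blue), "depth" (384x512 float32, mm along the optical axis (not along the pixel's ray), 0 where there is no reading), "K" (3x3 intrinsics, pixels), "origin" and "orientation" of the camera in the world. Camera axes: x right, y down, z forward; pixel columns grow to the right and rows downward; lengths in mm; the calibration is good to about 2 mm. A picture is of the moment at which its call begins.
- job.hand_in(): hands the job in; it is judged then, once.
The state is a dict: "time": time; "joints": joint angles; "qvel": joint speeds; "tau": joint torques, N m; "tool_pos": TCP position; "orientation": TCP orientation; "ft_force": force on the tool from outside, world axes, zero at the start; "moment": the same for the moment, N m; "finger_gap": opening from 0.0 (shut) to 1.0 (fully open); "grasp_force": force on a finger pad.
Only numpy, scipy, OpenCV 4.12 (cv2) and the standard library are available. Lean on these libraries where they do the work, as an engineer would, in place of code of your own. Each camera call takes 0.05 s, during which the arm holds its last target. There are 200 camera calls.

## Task

Clear up after the perm lesson by sorting the loose hair tools into their trays: stand the two wide rollers upright in the divided tray, one in each bay, lay both slim rods side by side flat on the floor of the plain undivided tray, and lay the metal clip flat in the middle of the round dish. Leave the bottle and the tint bowl standing where they are.

Things in the scene. Friction and masses are not known exactly. Their poses are not given: they have to be found in the camera images.
- roller_a: hollow wide hair roller, an open tube of yellow plastic standing on end: 48 mm outer diameter, 3 mm wall, 64 mm tall plus 4 mm of thin teeth round the upper edge (too slight to grip), 35 g; origin at the centre of its underside, z up along the tube. The two wide rollers are alike and interchangeable.
- roller_b: hollow wide hair roller, an open tube of yellow plastic standing on end: 48 mm outer diameter, 3 mm wall, 64 mm tall plus 4 mm of thin teeth round the upper edge (too slight to grip), 35 g; origin at the centre of its underside, z up along the tube. The two wide rollers are alike and interchangeable.
- rod_a: slim perm rod of yellow plastic lying down: round shank 18 mm in diameter, 80 mm long overall, with a toothed 24 mm wide star 6 mm thick at each end that keeps it from rolling, 20 g; origin on its axis at mid-length (about 11 mm above what it lies on), x along the rod. The two rods are alike and interchangeable.
- rod_b: slim perm rod of yellow plastic lying down: round shank 18 mm in diameter, 80 mm long overall, with a toothed 24 mm wide star 6 mm thick at each end that keeps it from rolling, 20 g; origin on its axis at mid-length (about 11 mm above what it lies on), x along the rod. The two rods are alike and interchangeable.
- clip: slim dark steel hair-sectioning clip lying flat, 96 mm long along its x, 14 mm wide, with a squarish spring block 16 mm wide (18 mm over the hinge pin), 26 mm long and 16 mm high at its middle, where it is best gripped across y; about 21 mm high at the tail end (-x); 30 g; origin at the centre of its underside, z up.
- divided_tray: fixed oblong dark grey tray, 160 mm (its x) by 96 mm (its y), 25 mm high, walls 5 mm, floor 5 mm thick, split by one cross wall at x = 0, as high as the sides, into two bays of about 72 by 86 mm centred at x = +39 and -39 mm; origin at the centre of its underside, z up. For the wide rollers, one to a bay.
- plain_tray: fixed oblong dark grey tray without any dividing wall, 160 mm (its x) by 120 mm (its y), 20 mm high, walls 5 mm, floor 5 mm thick; origin at the centre of its underside, z up. For the two slim rods, both flat on its floor.
- round_dish: fixed round dark grey dish, 132 mm outer diameter, 16 mm high, wall 4 mm, floor 5 mm thick; origin at the centre of its underside. For the clip.
- bottle: bystander: white applicator bottle standing upright, 50 mm in diameter, 150 mm tall with a pointed nozzle; origin at the centre of its underside. Not to be shifted or knocked over.
- tint_bowl: bystander: red tint bowl standing upright, 110 mm across the rim, 50 mm high; origin at the centre of its underside. Not to be shifted.
Not all that is in view belongs to the job. What is shaped like the rod_b but orange or pink is not meant.

How it is judged (in metres and radians):
At the end, for the whole second after the job is handed in: One roller upright (0.15 rad) on the floor of each bay; both rods flat (0.2 rad) on the plain tray's floor, not stacked or on a wall; the clip flat (0.2 rad), right way up, on the dish's floor within 30 mm of its centre; all at rest (20 mm/s) (((x of roller_a in the frame of divided_tray between 0.012 and 0.068 m and y of roller_a in the frame of divided_tray between -0.036 and 0.036 m and z of roller_a in the frame of divided_tray between -0.001 and 0.01 m and angle between each of roller_a, roller_b's own z axis and vertical below 0.15 rad and x of roller_b in the frame of divided_tray between -0.068 and -0.012 m and y of roller_b in the frame of divided_tray between -0.036 and 0.036 m and z of roller_b in the frame of divided_tray between -0.001 and 0.01 m) or (x of roller_a in the frame of divided_tray between -0.068 and -0.012 m and y of roller_a in the frame of divided_tray between -0.036 and 0.036 m and z of roller_a in the frame of divided_tray between -0.001 and 0.01 m and angle between each of roller_a, roller_b's own z axis and vertical below 0.15 rad and x of roller_b in the frame of divided_tray between 0.012 and 0.068 m and y of roller_b in the frame of divided_tray between -0.036 and 0.036 m and z of roller_b in the frame of divided_tray between -0.001 and 0.01 m)) and x of rod_a in the frame of plain_tray between -0.075 and 0.075 m and y of rod_a in the frame of plain_tray between -0.055 and 0.055 m and z of rod_a in the frame of plain_tray between 0.008 and 0.022 m and angle between rod_a's own x axis and vertical between 1.37 and 1.77 rad and x of rod_b in the frame of plain_tray between -0.075 and 0.075 m and y of rod_b in the frame of plain_tray between -0.055 and 0.055 m and z of rod_b in the frame of plain_tray between 0.008 and 0.022 m and angle between rod_b's own x axis and vertical between 1.37 and 1.77 rad and horizontal distance between clip and round_dish below 0.03 m and z of clip in the frame of round_dish between 0 and 0.012 m and angle between clip's own z axis and vertical below 0.2 rad and linear speed of each of roller_a, roller_b, rod_a, rod_b, clip below 0.02 m/s); the robot touches nothing.
It fails at once if the bottle is shifted more than 30 mm or tipped over (distance of bottle from where it was at the start of the episode above 0.03 m or angle between bottle's own z axis and vertical above 0.4 rad).
It fails at once if the tint bowl is shifted more than 30 mm or tipped over (distance of tint_bowl from where it was at the start of the episode above 0.03 m or angle between tint_bowl's own z axis and vertical above 0.4 rad).
It also fails if it takes over 128 s, if anything falls off the work surface, if the arm or the gripper's body presses on something with over 40 N, if the wrist force passes 120 N, or if a joint passes its speed limit or range.

## Working session

There is one attempt and no reset: what is moved stays moved. The work goes in short steps, Python scripts to look and compute and a shell command to move; the robot and the scene stay as the last step left them, time stands still between calls to the robot, and variables do not carry over. Pictures are saved under pics/ and viewed, at most 14 in all, crops included, and the job is handed in when it is done.

```bash
mkdir -p pics && ls && python3 - <<'E'
from bench import readout, viewer
import cv2, json
s=readout.get_state()
print(s)
for n in ("top","side"):
    c=viewer.capture(n)
    cv2.imwrite(f"pics/{n}0.png",cv2.cvtColor(c["pixels"],cv2.COLOR_RGB2BGR))
    print(n,c["K"],c["origin"],c["orientation"])
E
```

```text
pics
{'time': 0.0, 'joints': array([-1.42900133e+00,  1.50945940e-01,  1.43801127e+00,  1.36535904e-05,
        1.55376452e+00, -1.34019175e-01]), 'qvel': array([ 0.00121589,  0.00063829,  0.00081237, -0.00085719, -0.00171914,
        0.00121779]), 'tau': array([-8.17319979e-04, -7.13059545e+01, -5.70866597e+01, -3.14973968e-04,
        9.14695353e-03,  2.31943147e-05]), 'tool_pos': array([ 156.53167734, -553.04365284,  230.70810476]), 'orientation': array([-5.64559105e-04,  9.90505737e-01,  1.37470235e-01,  4.63082208e-06]), 'ft_force': array([0.01243285, 0.62990274, 0.58094873]), 'moment': array([0.00226858, 0.04842373, 0.0121462 ]), 'grasp_force': 0.0, 'finger_gap': 1.0033620381744912}
top [[353.91958502   0.         258.72009448]
 [  0.         353.91958502 186.91140001]
 [  0.           0.           1.        ]] [470.01000491 -12.31851275 910.82440673] [ 0.04409649 -0.69663284  0.7157862  -0.02020651]
side [[417.52725869   0.         254.58056729]
 [  0.         417.52725869 194.95736027]
 [  0.           0.           1.        ]] [445.92766691 751.0529451  643.12983409] [ 0.02944933 -0.08738348  0.90003885 -0.4259424 ]
```

View pics/top0.png

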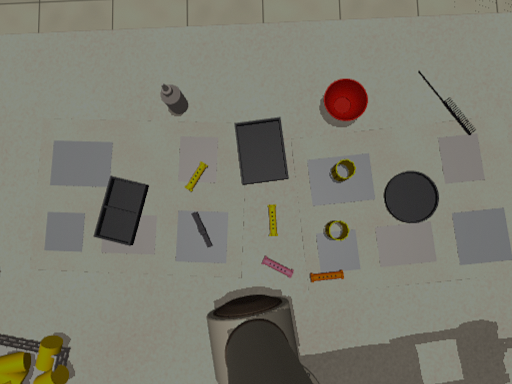

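View pics/side0.png

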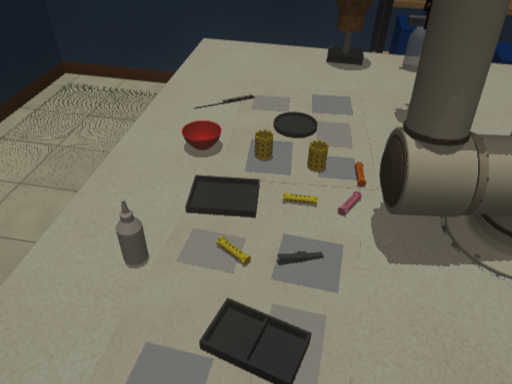

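The top view shows:
- Yellow wide rollers at (343,171) and (336,230).
- Yellow slim rods at (197,177) and (272,220). The same shapes in pink at (278,267) and orange at (326,276) are decoys.
- Clip at (202,229), divided tray at (122,210), plain tray at (262,151), and dish at (411,196).
- Bottle at (174,99) and bowl at (345,100).

The yellow pair fits the description. I'll confirm that in an enlarged crop while I measure.

```bash
cat > h.py <<'E'
import numpy as np, cv2
from scipy.spatial.transform import Rotation as R
from bench import readout, viewer
def rot(q): return R.from_quat(np.r_[q[1:],q[0]])
def cap(n,save=None):
    c=viewer.capture(n)
    if save: cv2.imwrite(f"pics/{save}.png",c["pixels"][...,::-1])
    return c
def plane(c,uv,z):
    """rays through pixels (N,2) onto the plane at height z"""
    uv=np.atleast_2d(uv).astype(float)
    d=np.c_[uv,np.ones(len(uv))]@np.linalg.inv(c["K"]).T
    d=rot(c["orientation"]).apply(d); o=np.array(c["origin"])
    return o+d*((z-o[2])/d[:,2])[:,None]
def cloud(c):
    h,w=c["depth"].shape; v,u=np.mgrid[:h,:w]
    p=np.stack([u,v,np.ones_like(u)],-1)@np.linalg.inv(c["K"]).T*c["depth"][...,None]
    return rot(c["orientation"]).apply(p.reshape(-1,3)).reshape(h,w,3)+c["origin"]
def blobs(mask,amin):
    n,l,s,cen=cv2.connectedComponentsWithStats(mask.astype(np.uint8))
    return [(l==i) for i in range(1,n) if s[i,4]>=amin]
def rect(xy):
    """min-area rectangle: centre, long side, short side, heading of long side"""
    (x,y),(a,b),_=r=cv2.minAreaRect(np.float32(xy)[:,:2]); k=cv2.boxPoints(r)
    e=[k[1]-k[0],k[2]-k[1]]; e=max(e,key=np.linalg.norm)
    return np.round([x,y,max(a,b),min(a,b)],1), round(float(np.arctan2(e[1],e[0])),3)
def go(x,y,z,close=None):
    """shift/yaw in tool axes to TCP target; close = world heading of the closing line"""
    s=readout.get_state(); r=rot(s["orientation"])
    t=r.inv().apply(np.array([x,y,z])-s["tool_pos"])
    out=dict(zip(("tx","ty","tz"),np.round(t,1).tolist()))
    if close is not None:
        y_=r.apply([0,1,0]); d=(close-np.arctan2(y_[1],y_[0])+np.pi/2)%np.pi-np.pi/2
        out["yaw"]=round(float(-d),3)   # tool z points down
        out["alt"]=round(float(-d-np.sign(-d)*np.pi),3); out["j6"]=round(float(s["joints"][5]),3)
    return out
E
python3 - <<'E'
from h import *
c=cap("top"); P=cloud(c); px=c["pixels"]
hsv=cv2.cvtColor(px,cv2.COLOR_RGB2HSV)
tab=P[250:262,120:200,2]; print("table z",np.median(tab))
Y=(hsv[...,0]>20)&(hsv[...,0]<36)&(hsv[...,1]>140)&(hsv[...,2]>60); Y[280:]=0
for m in blobs(Y,30):
    v,u=np.where(m); zt=np.percentile(P[m][:,2],90)
    print("yellow px",u.mean().round(),v.mean().round(),len(u),"zmax",zt.round(1),"hue",np.median(hsv[m][:,0]),"rect@z",[rect(plane(c,np.c_[u,v],z)) for z in ((11,) if zt<35 else (64,))], )
D=(hsv[...,2]<75)&(hsv[...,1]<90); D[280:]=0
for m in blobs(D,150):
    v,u=np.where(m); z=np.percentile(P[m][:,2],[10,50,95]).round(1)
    print("dark px",u.mean().round(),v.mean().round(),len(u),"z",z,"rect@0/top",rect(plane(c,np.c_[u,v],0)),rect(plane(c,np.c_[u,v],z[2])))
crop=px[150:290,180:365][...,::-1]
cv2.imwrite("pics/crop1.png",cv2.resize(crop,None,fx=4,fy=4,interpolation=cv2.INTER_CUBIC))
E
```

```text
table z 1.2724893009480525
yellow px 345.0 169.0 189 zmax 67.0 hue 25.0 rect@z [(array([ 584.2, -187.8,   57.4,   45.5]), -1.276)]
yellow px 196.0 176.0 210 zmax 21.6 hue 28.0 rect@z [(array([585.3, 178.1,  79. ,  21.2]), -0.573)]
yellow px 272.0 220.0 209 zmax 21.1 hue 28.0 rect@z [(array([467.7, -15.6,  76.2,  20.2]), 0.007)]
yellow px 340.0 230.0 132 zmax 67.7 hue 28.0 rect@z [(array([ 440.3, -170.3,   44.8,   42.2]), 1.545)]
dark px 449.0 109.0 205 z [-0.4  2.4  5.9] rect@0/top (array([ 763.5, -474.1,  208.6,   22.3]), 0.609) (array([ 761.6, -471.1,  207.3,   22.2]), 0.609)
dark px 179.0 105.0 239 z [11.  45.2 79.2] rect@0/top (array([779.5, 224.1,  51. ,  47.8]), -0.838) (array([752.6, 203.5,  46.5,  43.6]), -0.838)
dark px 261.0 151.0 2849 z [ 2.7  5.  20.1] rect@0/top (array([648.8,   9.1, 164.1, 120.1]), 0.103) (array([644.8,   8.6, 160.5, 117.5]), 0.103)
dark px 411.0 197.0 2234 z [ 2.6  4.9 15.4] rect@0/top (array([ 518.4, -368.8,  135.8,  129.9]), 1.54) (array([ 517.5, -362.8,  133.5,  127.7]), 1.54)
dark px 121.0 211.0 2444 z [ 3.3  6.  25.7] rect@0/top (array([502.3, 377.7, 162. , 106.6]), -0.262) (array([501.4, 366.6, 157.4, 103.6]), -0.262)
dark px 202.0 228.0 220 z [ 4.8 14.7 20. ] rect@0/top (array([449.5, 167. ,  95.7,  17.2]), 0.454) (array([450. , 163.1,  93.6,  16.9]), 0.454)
```

View pics/crop1.png

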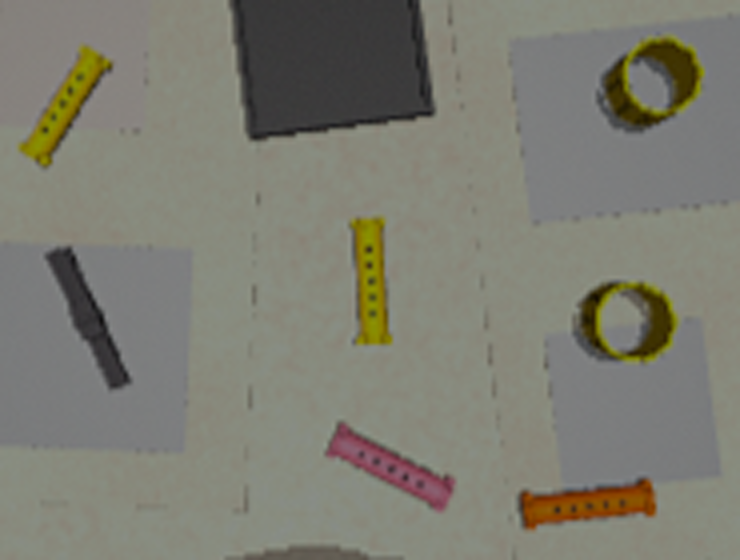

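The crop confirms it. Both yellow rods, at top-view pixels (197,177) and (272,220), are clearly yellow, while the pink (278,267) and orange (326,276) ones are not meant. Next I'll refine the rollers, trays and clip from depth.

```bash
python3 - <<'E'
from h import *
c=cap("top"); P=cloud(c); hsv=cv2.cvtColor(c["pixels"],cv2.COLOR_RGB2HSV)
box=lambda x,y,r:(np.hypot(P[...,0]-x,P[...,1]-y)<r)&(c["depth"]>0)
for n,x,y,r,lo,hi in (("rolA",584,-188,60,60,75),("rolB",440,-172,60,60,75)):
    p=P[box(x,y,r)&(P[...,2]>lo)&(P[...,2]<hi)]
    (a,b),rad=cv2.minEnclosingCircle(np.float32(p[:,:2])); print(n,len(p),round(a,1),round(b,1),"r",round(rad,1))
for n,x,y,r,lo in (("div",502,370,120,15),("plain",646,9,115,12),("dish",518,-365,85,9)):
    p=P[box(x,y,r)&(P[...,2]>lo)&(P[...,2]<32)]
    print(n,len(p),"rim z",np.percentile(p[:,2],90).round(1),rect(p),cv2.minEnclosingCircle(np.float32(p[:,:2])))
# clip: middle block = wide part; tail = higher part
m=box(450,165,62)&(P[...,2]>8)&(hsv[...,2]<90); p=P[m]; print("clip",len(p),rect(p))
(cx,cy,_,_),h=rect(p); d=p[:,:2]-[cx,cy]; s=d@[np.cos(h),np.sin(h)]; t=d@[-np.sin(h),np.cos(h)]
for a in range(-48,49,8):
    k=(s>=a)&(s<a+8)
    if k.any(): print(a,k.sum(),"z",p[k,2].max().round(1),"w",np.ptp(t[k]).round(1),"mid",t[k].mean().round(1))
for n,x,y in (("rodA",585,178),("rodB",468,-16)):
    p=P[box(x,y,55)&(P[...,2]>8)&(P[...,2]<30)&(hsv[...,1]>140)]; print(n,rect(p),p[:,2].max().round(1))
s=cap("side"); hs=cv2.cvtColor(s["pixels"],cv2.COLOR_RGB2HSV); Q=cloud(s)
for n,x,y,r,lo,hi in (("bottle",0,0,0,0,0),):
    p=P[box(750,200,70)&(P[...,2]>20)]; print("bottle top z",p[:,2].max().round(), rect(p))
p=P[box(760,-185,90)&(P[...,2]>35)]; print("bowl",cv2.minEnclosingCircle(np.float32(p[:,:2])))
E
```

```text
rolA 90 586.9 -192.2 r 24.2
rolB 91 441.0 -170.2 r 24.1Traceback (most recent call last):
  File "<stdin>", line 9, in <module>
  File "h.py", line 24, in rect
    (x,y),(a,b),_=r=cv2.minAreaRect(np.float32(xy)[:,:2]); k=cv2.boxPoints(r)
                    ~~~~~~~~~~~~~~~^^^^^^^^^^^^^^^^^^^^^^
cv2.error: OpenCV(4.12.0) /io/opencv/modules/imgproc/src/convhull.cpp:143: error: (-215:Assertion failed) total >= 0 && (depth == CV_32F || depth == CV_32S) in function 'convexHull'
```

```bash
sed -i 's/np.float32(xy)\[:,:2\]/np.ascontiguousarray(np.asarray(xy)[:,:2],np.float32)/' h.py && python3 - <<'E'
from h import *
c=cap("top"); P=cloud(c); hsv=cv2.cvtColor(c["pixels"],cv2.COLOR_RGB2HSV)
box=lambda x,y,r:(np.hypot(P[...,0]-x,P[...,1]-y)<r)&(c["depth"]>0)
circ=lambda p:cv2.minEnclosingCircle(np.ascontiguousarray(p[:,:2],np.float32))
for n,x,y,r,lo in (("div",502,370,120,15),("plain",646,9,115,12),("dish",518,-365,85,9)):
    p=P[box(x,y,r)&(P[...,2]>lo)&(P[...,2]<32)]
    print(n,p.shape,"rim z",np.percentile(p[:,2],90).round(1),rect(p),circ(p))
p=P[box(450,165,62)&(P[...,2]>8)&(hsv[...,2]<90)]; print("clip",len(p),rect(p))
(cx,cy,_,_),h=rect(p); d=p[:,:2]-[cx,cy]; s=d@[np.cos(h),np.sin(h)]; t=d@[-np.sin(h),np.cos(h)]
for a in range(-48,49,8):
    k=(s>=a)&(s<a+8)
    if k.any(): print(a,k.sum(),"z",p[k,2].max().round(1),"w",np.ptp(t[k]).round(1),"mid",t[k].mean().round(1))
for n,x,y in (("rodA",585,178),("rodB",468,-16)):
    p=P[box(x,y,55)&(P[...,2]>8)&(P[...,2]<30)&(hsv[...,1]>140)]; print(n,rect(p),p[:,2].max().round(1))
p=P[box(760,210,80)&(P[...,2]>20)]; print("bottle",p[:,2].max().round(),rect(p))
p=P[box(760,-185,90)&(P[...,2]>35)]; print("bowl",circ(p))
E
```

```text
div (671, 3) rim z 26.6 (array([503.9, 372. , 160.1,  99.1]), -0.262) ((504.49383544921875, 371.28509521484375), 91.7103042602539)
plain (477, 3) rim z 21.7 (array([647.6,   9.4, 160.5, 119.9]), 0.103) ((647.5430297851562, 8.592144012451172), 98.53694915771484)
dish (354, 3) rim z 17.1 (array([ 518.8, -364.5,  131.3,  130.5]), -1.309) ((518.7823486328125, -364.6171569824219), 66.66944122314453)
clip 173 (array([451.7, 166. ,  87.7,  16. ]), 0.364)
-48 4 z 8.7 w 8.9 mid -0.9
-40 10 z 10.8 w 10.6 mid -2.0
-32 11 z 12.6 w 12.3 mid -1.5
-24 12 z 13.2 w 9.8 mid -0.3
-16 20 z 19.9 w 14.0 mid -1.0
-8 23 z 18.9 w 16.0 mid -0.4
0 21 z 19.0 w 14.9 mid 0.2
8 17 z 17.5 w 12.7 mid 0.6
16 16 z 18.7 w 10.9 mid 1.1
24 15 z 20.7 w 10.9 mid 1.7
32 16 z 22.0 w 11.6 mid 2.2
40 8 z 21.9 w 8.8 mid 2.4
rodA (array([585.3, 178.1,  78.2,  19.3]), -0.557) 25.2
rodB (array([467.6, -15.6,  75.8,  20.1]), 0.007) 23.7
bottle 151.0 (array([777.1, 222.6,  48.7,  44.5]), -0.794)
bowl ((762.0361328125, -204.86119079589844), 55.138153076171875)
```

Every measured size matches its spec: rollers r ≈ 24, trays 160×99 and 160×120, dish r ≈ 66, bowl r = 55. I'll take the roller at (441,-170) first, with the fingers closing along the divided tray's y (heading 1.309).

```bash
python3 -c "
from h import *
print(go(441,-170.2,120,1.309))"
```

```text
{'tx': 378.0, 'ty': -291.0, 'tz': 111.2, 'yaw': 0.538, 'alt': -2.604, 'j6': -0.134}
```

```bash
python3 -m creep '[{"tx":48,"ty":-36,"tz":0,"yaw":0.1},{"tx":95,"ty":-73,"tz":20,"yaw":0.2},{"tx":142,"ty":-109,"tz":40,"yaw":0.3},{"tx":189,"ty":-145,"tz":60,"yaw":0.4},{"tx":236,"ty":-182,"tz":80,"yaw":0.5},{"tx":283,"ty":-218,"tz":100,"yaw":0.538},{"tx":330,"ty":-254,"tz":111,"yaw":0.538},{"tx":378,"ty":-291,"tz":111,"yaw":0.538}]' && python3 -c "
from h import *
print(go(441,-170.2,25,1.309))"
```

```text
$[0]: bad value
```

```bash
python3 -m creep '[{"jaw":85,"tx":48,"ty":-36,"tz":0,"yaw":0.1},{"jaw":85,"tx":95,"ty":-73,"tz":20,"yaw":0.2},{"jaw":85,"tx":142,"ty":-109,"tz":40,"yaw":0.3},{"jaw":85,"tx":189,"ty":-145,"tz":60,"yaw":0.4},{"jaw":85,"tx":236,"ty":-182,"tz":80,"yaw":0.5},{"jaw":85,"tx":283,"ty":-218,"tz":100,"yaw":0.538},{"jaw":85,"tx":330,"ty":-254,"tz":111,"yaw":0.538},{"jaw":85,"tx":378,"ty":-291,"tz":111,"yaw":0.538}]' && python3 -c "
from h import *
print(go(441,-170.2,25,1.309))"
```

```text
time: 1.25
tool_pos: [441.5, -168.3, 119.6]
orientation: [-0.0, 0.991, -0.131, -0.0]
ft_force: [1.3, -1.2, 0.1]
finger_gap: 0.993
grasp_force: 0.0
{'tx': 0.1, 'ty': 2.0, 'tz': 94.6, 'yaw': -0.001, 'alt': 3.141, 'j6': 1.306}
```

```bash
python3 -m creep '[{"jaw":85,"tx":0,"ty":0,"tz":30,"yaw":0},{"jaw":85,"tx":0,"ty":0,"tz":60,"yaw":0},{"jaw":85,"tx":0,"ty":0,"tz":85,"yaw":0},{"jaw":85,"tx":0,"ty":0,"tz":95,"yaw":0},{"jaw":44,"tx":0,"ty":0,"tz":95,"yaw":0},{"jaw":44,"tx":0,"ty":0,"tz":95,"yaw":0},{"jaw":44,"tx":0,"ty":0,"tz":95,"yaw":0},{"jaw":44,"tx":0,"ty":0,"tz":95,"yaw":0}]' 30 && python3 -c "
from h import *
cap('wrist','w1'); print(go(466.3,382.1,110,1.309))"
```

```text
time: 2.25
tool_pos: [441.6, -170.6, 26.5]
orientation: [0.0, 0.991, -0.131, 0.001]
ft_force: [-1.2, 0.5, 4.8]
finger_gap: 0.561
grasp_force: 30.3
{'tx': -119.3, 'ty': -540.2, 'tz': -83.9, 'yaw': -0.0, 'alt': 3.141, 'j6': 1.301}
```

```bash
python3 -m creep '[{"jaw":44,"tx":0,"ty":0,"tz":-30,"yaw":0},{"jaw":44,"tx":0,"ty":0,"tz":-75,"yaw":0},{"jaw":44,"tx":-10,"ty":-44,"tz":-85,"yaw":0},{"jaw":44,"tx":-21,"ty":-94,"tz":-85,"yaw":0},{"jaw":44,"tx":-32,"ty":-144,"tz":-85,"yaw":0},{"jaw":44,"tx":-43,"ty":-194,"tz":-85,"yaw":0},{"jaw":44,"tx":-54,"ty":-244,"tz":-85,"yaw":0},{"jaw":44,"tx":-65,"ty":-294,"tz":-85,"yaw":0}]' && python3 -m creep '[{"jaw":44,"tx":-11,"ty":-50,"tz":0,"yaw":0},{"jaw":44,"tx":-22,"ty":-100,"tz":0,"yaw":0},{"jaw":44,"tx":-33,"ty":-150,"tz":0,"yaw":0},{"jaw":44,"tx":-44,"ty":-200,"tz":0,"yaw":0},{"jaw":44,"tx":-51,"ty":-235,"tz":0,"yaw":0},{"jaw":44,"tx":-54,"ty":-246,"tz":0,"yaw":0},{"jaw":44,"tx":-54,"ty":-246,"tz":0,"yaw":0},{"jaw":44,"tx":-54,"ty":-246,"tz":0,"yaw":0}]' && python3 -c "
from h import *
cap('wrist','w2');print(go(466.3,382.1,31,1.309))"
```

```text
time: 3.3
tool_pos: [454.6, 132.2, 111.4]
orientation: [-0.0, 0.991, -0.131, 0.001]
ft_force: [0.4, 0.0, 0.5]
finger_gap: 0.564
grasp_force: 31.2
time: 4.3
tool_pos: [466.2, 381.1, 110.7]
orientation: [-0.0, 0.991, -0.131, 0.0]
ft_force: [-0.1, -0.4, -0.6]
finger_gap: 0.561
grasp_force: 31.2
{'tx': -0.3, 'ty': -1.0, 'tz': 79.7, 'yaw': -0.001, 'alt': 3.14, 'j6': 2.391}
```

View pics/w2.png

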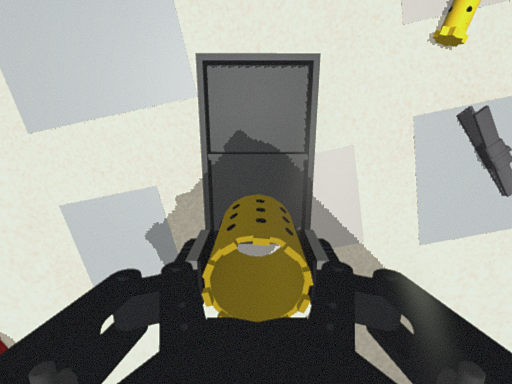

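The wrist view shows the roller held upright at about (257,265), centred across the tray and over the near bay. The tray outline runs (197,55) to (320,55) and the cross wall is at row 152. I'll lower it and release.

```bash
python3 -m creep '[{"jaw":44,"tx":0,"ty":-1,"tz":35,"yaw":0},{"jaw":44,"tx":0,"ty":-1,"tz":65,"yaw":0},{"jaw":44,"tx":0,"ty":-1,"tz":76,"yaw":0},{"jaw":44,"tx":0,"ty":-1,"tz":79,"yaw":0},{"jaw":44,"tx":0,"ty":-1,"tz":79,"yaw":0},{"jaw":75,"tx":0,"ty":-1,"tz":79,"yaw":0},{"jaw":75,"tx":0,"ty":-1,"tz":79,"yaw":0},{"jaw":75,"tx":0,"ty":-1,"tz":79,"yaw":0}]' && python3 -m creep '[{"jaw":75,"tx":0,"ty":0,"tz":-20,"yaw":0},{"jaw":80,"tx":0,"ty":0,"tz":-60,"yaw":0},{"jaw":85,"tx":0,"ty":0,"tz":-100,"yaw":0},{"jaw":85,"tx":0,"ty":0,"tz":-100,"yaw":0}]' && python3 -c "
from h import *
print(go(586.9,-192.2,130,1.309))
c=cap('top'); P=cloud(c); p=P[(np.hypot(P[...,0]-466,P[...,1]-382)<45)&(P[...,2]>55)&(P[...,2]<85)]
print(len(p),cv2.minEnclosingCircle(np.ascontiguousarray(p[:,:2],np.float32)),np.percentile(p[:,2],95))"
```

```text
time: 5.35
tool_pos: [466.4, 383.2, 31.6]
orientation: [-0.0, 0.991, -0.131, 0.0]
ft_force: [0.3, -0.0, -0.9]
finger_gap: 0.877
grasp_force: 0.0
time: 5.85
tool_pos: [467.5, 383.8, 134.8]
orientation: [-0.002, 0.991, -0.131, 0.002]
ft_force: [-0.5, 0.4, 1.1]
finger_gap: 0.995
grasp_force: 0.0
{'tx': 264.6, 'ty': 525.4, 'tz': 3.6, 'yaw': -0.0, 'alt': 3.141, 'j6': 2.393}
122 ((468.17962646484375, 383.44696044921875), 25.244020462036133) 74.02481891982168
```

```bash
python3 -m creep '[{"jaw":85,"tx":20,"ty":40,"tz":0,"yaw":0},{"jaw":85,"tx":44,"ty":88,"tz":0,"yaw":0},{"jaw":85,"tx":68,"ty":136,"tz":0,"yaw":0},{"jaw":85,"tx":92,"ty":184,"tz":0,"yaw":0},{"jaw":85,"tx":116,"ty":232,"tz":0,"yaw":0},{"jaw":85,"tx":140,"ty":280,"tz":0,"yaw":0},{"jaw":85,"tx":164,"ty":328,"tz":0,"yaw":0},{"jaw":85,"tx":188,"ty":376,"tz":0,"yaw":0}]' && python3 -m creep '[{"jaw":85,"tx":22,"ty":44,"tz":0,"yaw":0},{"jaw":85,"tx":44,"ty":88,"tz":0,"yaw":0},{"jaw":85,"tx":66,"ty":130,"tz":0,"yaw":0},{"jaw":85,"tx":76,"ty":149,"tz":0,"yaw":0},{"jaw":85,"tx":76,"ty":149,"tz":0,"yaw":0},{"jaw":85,"tx":76,"ty":149,"tz":0,"yaw":0}]' && python3 -c "
from h import *
print(go(586.9,-192.2,25,1.309))"
```

```text
time: 6.9
tool_pos: [550.1, -30.5, 130.2]
orientation: [-0.0, 0.991, -0.131, -0.001]
ft_force: [1.6, -0.0, -0.4]
finger_gap: 0.993
grasp_force: 0.0
time: 7.65
tool_pos: [584.9, -191.3, 130.8]
orientation: [-0.0, 0.991, -0.13, -0.0]
ft_force: [-0.6, -0.7, -0.0]
finger_gap: 0.998
grasp_force: 0.0
{'tx': 2.2, 'ty': 0.4, 'tz': 105.8, 'yaw': 0.0, 'alt': -3.141, 'j6': 1.391}
```

```bash
python3 -m creep '[{"jaw":85,"tx":2,"ty":0,"tz":30,"yaw":0},{"jaw":85,"tx":2,"ty":0,"tz":65,"yaw":0},{"jaw":85,"tx":2,"ty":0,"tz":95,"yaw":0},{"jaw":85,"tx":2,"ty":0,"tz":105,"yaw":0},{"jaw":44,"tx":2,"ty":0,"tz":105,"yaw":0},{"jaw":44,"tx":2,"ty":0,"tz":105,"yaw":0},{"jaw":44,"tx":2,"ty":0,"tz":105,"yaw":0},{"jaw":44,"tx":2,"ty":0,"tz":105,"yaw":0}]' 30 && python3 -m creep '[{"jaw":44,"tx":0,"ty":0,"tz":-30,"yaw":0},{"jaw":44,"tx":0,"ty":0,"tz":-75,"yaw":0},{"jaw":44,"tx":0,"ty":0,"tz":-115,"yaw":0},{"jaw":44,"tx":0,"ty":0,"tz":-115,"yaw":0}]' && python3 -c "
from h import *
print(go(541.6,361.9,140,1.309))"
```

```text
time: 8.65
tool_pos: [587.9, -193.0, 28.0]
orientation: [0.0, 0.991, -0.131, 0.001]
ft_force: [-0.4, 3.4, 5.6]
finger_gap: 0.565
grasp_force: 30.5
time: 9.15
tool_pos: [588.6, -193.6, 145.9]
orientation: [0.001, 0.991, -0.131, 0.003]
ft_force: [-0.7, 0.4, -0.5]
finger_gap: 0.564
grasp_force: 31.1
{'tx': -189.4, 'ty': -524.3, 'tz': 4.0, 'yaw': -0.0, 'alt': 3.141, 'j6': 1.391}
```

```bash
python3 -m creep '[{"jaw":44,"tx":-14,"ty":-38,"tz":0,"yaw":0},{"jaw":44,"tx":-31,"ty":-86,"tz":0,"yaw":0},{"jaw":44,"tx":-48,"ty":-134,"tz":0,"yaw":0},{"jaw":44,"tx":-65,"ty":-181,"tz":0,"yaw":0},{"jaw":44,"tx":-82,"ty":-228,"tz":0,"yaw":0},{"jaw":44,"tx":-99,"ty":-275,"tz":0,"yaw":0},{"jaw":44,"tx":-116,"ty":-322,"tz":0,"yaw":0},{"jaw":44,"tx":-133,"ty":-369,"tz":0,"yaw":0}]' && python3 -m creep '[{"jaw":44,"tx":-17,"ty":-47,"tz":0,"yaw":0},{"jaw":44,"tx":-34,"ty":-94,"tz":0,"yaw":0},{"jaw":44,"tx":-51,"ty":-141,"tz":0,"yaw":0},{"jaw":44,"tx":-56,"ty":-155,"tz":0,"yaw":0},{"jaw":44,"tx":-56,"ty":-155,"tz":0,"yaw":0},{"jaw":44,"tx":-56,"ty":-155,"tz":0,"yaw":0}]' && python3 -c "
from h import *
print(go(541.6,361.9,33.5,1.309))"
```

```text
time: 10.15
tool_pos: [553.9, 199.5, 141.4]
orientation: [-0.0, 0.991, -0.131, 0.0]
ft_force: [1.3, 0.1, -0.6]
finger_gap: 0.559
grasp_force: 31.1
time: 10.9
tool_pos: [540.7, 360.9, 141.3]
orientation: [0.0, 0.991, -0.131, 0.0]
ft_force: [-0.0, 0.2, 0.7]
finger_gap: 0.562
grasp_force: 31.2
{'tx': 0.6, 'ty': -1.2, 'tz': 107.8, 'yaw': -0.001, 'alt': 3.14, 'j6': 2.304}
```

```bash
python3 -m creep '[{"jaw":44,"tx":1,"ty":-1,"tz":40,"yaw":0},{"jaw":44,"tx":1,"ty":-1,"tz":80,"yaw":0},{"jaw":44,"tx":1,"ty":-1,"tz":102,"yaw":0},{"jaw":44,"tx":1,"ty":-1,"tz":108,"yaw":0},{"jaw":44,"tx":1,"ty":-1,"tz":108,"yaw":0},{"jaw":75,"tx":1,"ty":-1,"tz":108,"yaw":0},{"jaw":75,"tx":1,"ty":-1,"tz":108,"yaw":0},{"jaw":75,"tx":1,"ty":-1,"tz":108,"yaw":0}]' && python3 -m creep '[{"jaw":75,"tx":0,"ty":0,"tz":-20,"yaw":0},{"jaw":80,"tx":0,"ty":0,"tz":-60,"yaw":0},{"jaw":80,"tx":0,"ty":0,"tz":-100,"yaw":0},{"jaw":60,"tx":0,"ty":0,"tz":-100,"yaw":0}]' && python3 -c "
from h import *
print(go(585.3,178.1,120,-0.565+np.pi/2))"
```

```text
time: 11.9
tool_pos: [541.8, 362.8, 33.6]
orientation: [-0.0, 0.991, -0.131, 0.0]
ft_force: [-0.5, 0.4, -0.3]
finger_gap: 0.881
grasp_force: 0.0
time: 12.4
tool_pos: [543.0, 363.6, 138.5]
orientation: [-0.002, 0.991, -0.131, 0.003]
ft_force: [0.9, 1.5, -0.3]
finger_gap: 0.748
grasp_force: 0.0
{'tx': 88.8, 'ty': 168.3, 'tz': 18.2, 'yaw': 0.303, 'alt': -2.839, 'j6': 2.305}
```

```bash
python3 -m creep '[{"jaw":50,"tx":0,"ty":20,"tz":0,"yaw":-0.18},{"jaw":50,"tx":10,"ty":50,"tz":5,"yaw":-0.36},{"jaw":50,"tx":30,"ty":80,"tz":10,"yaw":-0.54},{"jaw":50,"tx":50,"ty":110,"tz":15,"yaw":-0.72},{"jaw":50,"tx":70,"ty":140,"tz":18,"yaw":-0.9},{"jaw":50,"tx":82,"ty":160,"tz":18,"yaw":-1.08},{"jaw":50,"tx":89,"ty":168,"tz":18,"yaw":-1.26},{"jaw":50,"tx":89,"ty":168,"tz":18,"yaw":-1.42}]' && python3 -m creep '[{"jaw":50,"tx":0,"ty":0,"tz":0,"yaw":-0.18},{"jaw":50,"tx":0,"ty":0,"tz":0,"yaw":-0.36},{"jaw":50,"tx":0,"ty":0,"tz":0,"yaw":-0.54},{"jaw":50,"tx":0,"ty":0,"tz":0,"yaw":-0.72},{"jaw":50,"tx":0,"ty":0,"tz":0,"yaw":-0.9},{"jaw":50,"tx":0,"ty":0,"tz":0,"yaw":-1.08},{"jaw":50,"tx":0,"ty":0,"tz":0,"yaw":-1.26},{"jaw":50,"tx":0,"ty":0,"tz":0,"yaw":-1.42}]' && python3 -c "
from h import *
w=cap('wrist','w3'); hsv=cv2.cvtColor(w['pixels'],cv2.COLOR_RGB2HSV)
print(go(585.3,178.1,120,-0.565+np.pi/2))
Y=(hsv[...,0]>20)&(hsv[...,0]<36)&(hsv[...,1]>120)&(hsv[...,2]>60)
for m in blobs(Y,300):
    v,u=np.where(m); print(u.mean().round(),v.mean().round(),len(u),rect(plane(w,np.c_[u,v],11)))"
```

```text
time: 13.4
tool_pos: [584.3, 176.7, 115.6]
orientation: [-0.0, 0.836, 0.549, -0.0]
ft_force: [0.1, 0.2, 0.0]
finger_gap: 0.587
grasp_force: 0.0
time: 14.4
tool_pos: [583.9, 177.5, 115.7]
orientation: [-0.0, 0.275, 0.961, 0.0]
ft_force: [-0.4, -0.3, 0.3]
finger_gap: 0.585
grasp_force: 0.0
{'tx': -0.9, 'ty': 1.2, 'tz': -4.3, 'yaw': 0.015, 'alt': -3.126, 'j6': -0.852}
444.0 27.0 5840 (array([550.5, 381.2,  95.6,  46.3]), 1.013)
257.0 193.0 1589 (array([586.6, 176.7,  84.5,  21.1]), -0.568)
25.0 204.0 1507 (array([471.3, -18. ,  75.2,  28.3]), 0.046)
```

View pics/w3.png

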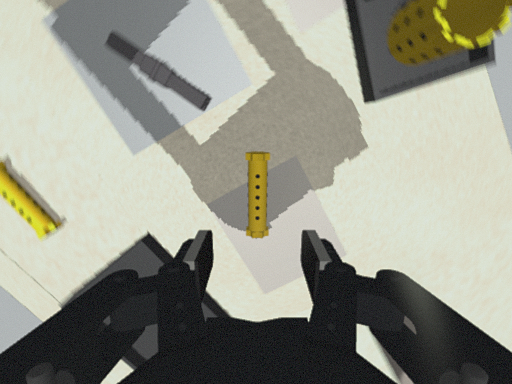

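The wrist view shows the yellow rod at (257,193), lying along the image columns and midway between the fingers at (205,245) and (308,245). I'll go down and grip it.

```bash
python3 -m creep '[{"jaw":50,"tx":-2,"ty":1,"tz":30,"yaw":0},{"jaw":45,"tx":-2,"ty":1,"tz":65,"yaw":0},{"jaw":45,"tx":-2,"ty":1,"tz":95,"yaw":0},{"jaw":45,"tx":-2,"ty":1,"tz":108,"yaw":0},{"jaw":45,"tx":-2,"ty":1,"tz":111,"yaw":0},{"jaw":14,"tx":-2,"ty":1,"tz":111,"yaw":0},{"jaw":14,"tx":-2,"ty":1,"tz":111,"yaw":0},{"jaw":14,"tx":-2,"ty":1,"tz":111,"yaw":0}]' 30 && python3 -m creep '[{"jaw":14,"tx":0,"ty":0,"tz":0,"yaw":0},{"jaw":14,"tx":0,"ty":0,"tz":-30,"yaw":0},{"jaw":14,"tx":0,"ty":0,"tz":-70,"yaw":0},{"jaw":14,"tx":0,"ty":0,"tz":-90,"yaw":0},{"jaw":14,"tx":0,"ty":0,"tz":-90,"yaw":0}]' && python3 -c "
from h import *
t=np.array([np.cos(.103),np.sin(.103)]); a=np.array([647.6,9.4])
print(a+33*t,a-33*t,go(*(a+33*t),95,.103))"
```

```text
time: 15.45
tool_pos: [586.9, 177.4, 5.3]
orientation: [0.001, 0.278, 0.961, 0.0]
ft_force: [0.2, -0.5, 5.2]
finger_gap: 0.192
grasp_force: 30.7
time: 16.08
tool_pos: [587.0, 177.5, 95.9]
orientation: [0.001, 0.278, 0.961, 0.001]
ft_force: [-0.2, 0.1, 0.1]
finger_gap: 0.191
grasp_force: 30.3
[680.4251062   12.79299319] [614.7748938    6.00700681] {'tx': -167.0, 'ty': -89.2, 'tz': 1.1, 'yaw': 0.904, 'alt': -2.238, 'j6': -0.839}
```

```bash
python3 -m creep '[{"jaw":14,"tx":-20,"ty":-11,"tz":0,"yaw":0.15},{"jaw":14,"tx":-55,"ty":-30,"tz":0,"yaw":0.33},{"jaw":14,"tx":-95,"ty":-51,"tz":0,"yaw":0.5},{"jaw":14,"tx":-130,"ty":-70,"tz":0,"yaw":0.67},{"jaw":14,"tx":-155,"ty":-83,"tz":0,"yaw":0.83},{"jaw":14,"tx":-167,"ty":-89,"tz":0,"yaw":0.904},{"jaw":14,"tx":-167,"ty":-89,"tz":0,"yaw":0.904},{"jaw":14,"tx":-167,"ty":-89,"tz":0,"yaw":0.904}]' && python3 -c "
from h import *
cap('wrist','w4');print(go(680.4,12.8,11,.103))"
```

```text
time: 17.08
tool_pos: [679.4, 13.4, 93.6]
orientation: [-0.0, 0.669, 0.743, -0.0]
ft_force: [-0.2, -0.1, 1.0]
finger_gap: 0.194
grasp_force: 30.3
{'tx': -0.9, 'ty': 0.9, 'tz': 82.9, 'yaw': 0.002, 'alt': -3.139, 'j6': -0.199}
```

View pics/w4.png

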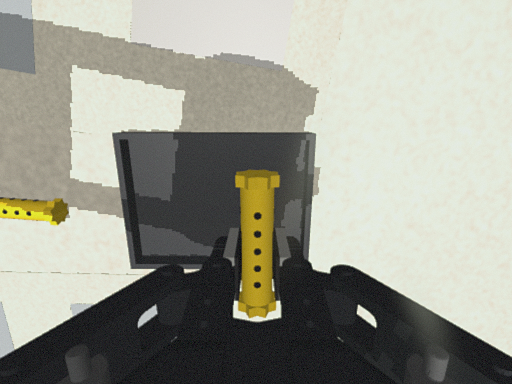

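The rod is held at (257,240), lying along the tray's y and over the right half of the plain tray. The tray outline runs (115,133) to (315,133). I'll lower and release it.

```bash
python3 -m creep '[{"jaw":14,"tx":-1,"ty":1,"tz":40,"yaw":0},{"jaw":14,"tx":-1,"ty":1,"tz":70,"yaw":0},{"jaw":14,"tx":-1,"ty":1,"tz":80,"yaw":0},{"jaw":14,"tx":-1,"ty":1,"tz":83,"yaw":0},{"jaw":14,"tx":-1,"ty":1,"tz":83,"yaw":0},{"jaw":34,"tx":-1,"ty":1,"tz":83,"yaw":0},{"jaw":34,"tx":-1,"ty":1,"tz":83,"yaw":0},{"jaw":34,"tx":-1,"ty":1,"tz":83,"yaw":0}]' && python3 -m creep '[{"jaw":34,"tx":0,"ty":0,"tz":-15,"yaw":0},{"jaw":34,"tx":0,"ty":0,"tz":-55,"yaw":0},{"jaw":50,"tx":0,"ty":0,"tz":-100,"yaw":0},{"jaw":50,"tx":0,"ty":0,"tz":-100,"yaw":0}]' && python3 -c "
from h import *
print(go(467.7,-15.6,115,.007+np.pi/2))"
```

```text
time: 18.12
tool_pos: [681.1, 11.9, 11.6]
orientation: [0.0, 0.67, 0.743, 0.0]
ft_force: [0.3, -0.4, -0.6]
finger_gap: 0.394
grasp_force: 0.0
time: 18.62
tool_pos: [682.8, 11.8, 116.7]
orientation: [0.003, 0.67, 0.743, 0.002]
ft_force: [0.3, 0.2, -0.2]
finger_gap: 0.583
grasp_force: 0.0
{'tx': -5.1, 'ty': -216.8, 'tz': 0.2, 'yaw': -1.475, 'alt': 1.667, 'j6': -0.199}
```

```bash
python3 -m creep '[{"jaw":50,"tx":-1,"ty":-25,"tz":0,"yaw":-0.18},{"jaw":50,"tx":-2,"ty":-60,"tz":0,"yaw":-0.36},{"jaw":50,"tx":-3,"ty":-100,"tz":0,"yaw":-0.54},{"jaw":50,"tx":-4,"ty":-140,"tz":0,"yaw":-0.72},{"jaw":50,"tx":-5,"ty":-175,"tz":0,"yaw":-0.9},{"jaw":50,"tx":-5,"ty":-200,"tz":0,"yaw":-1.08},{"jaw":50,"tx":-5,"ty":-213,"tz":0,"yaw":-1.26},{"jaw":50,"tx":-5,"ty":-215,"tz":0,"yaw":-1.44}]' && python3 -m creep '[{"jaw":50,"tx":0,"ty":0,"tz":0,"yaw":-0.035},{"jaw":50,"tx":0,"ty":0,"tz":0,"yaw":-0.035},{"jaw":50,"tx":0,"ty":0,"tz":0,"yaw":-0.035}]' && python3 -c "
from h import *
w=cap('wrist','w5'); hsv=cv2.cvtColor(w['pixels'],cv2.COLOR_RGB2HSV)
Y=(hsv[...,0]>20)&(hsv[...,0]<36)&(hsv[...,1]>120)&(hsv[...,2]>60)
for m in blobs(Y,300):
    v,u=np.where(m); r=rect(plane(w,np.c_[u,v],11)); print(u.mean().round(),v.mean().round(),len(u),r,go(r[0][0],r[0][1],4,r[1]+np.pi/2))"
```

```text
time: 19.62
tool_pos: [466.9, -15.2, 111.8]
orientation: [0.0, 0.011, 1.0, 0.0]
ft_force: [1.2, 0.4, -0.4]
finger_gap: 0.588
grasp_force: 0.0
time: 20.0
tool_pos: [467.7, -15.1, 111.3]
orientation: [-0.0, -0.002, 1.0, 0.0]
ft_force: [-0.1, -0.6, 1.3]
finger_gap: 0.587
grasp_force: 0.0
256.0 193.0 1645 (array([469.4, -16.3,  85. ,  22.5]), 0.016) {'tx': -1.7, 'ty': -1.2, 'tz': 107.2, 'yaw': -0.011, 'alt': 3.131, 'j6': -1.773}
```

Rod B shows at wrist pixel (256,193), the same spot relative to the fingers as rod A did. I'll grip it.

```bash
python3 -m creep '[{"jaw":48,"tx":-1,"ty":-1,"tz":30,"yaw":-0.01},{"jaw":45,"tx":-1,"ty":-1,"tz":65,"yaw":-0.01},{"jaw":45,"tx":-1,"ty":-1,"tz":92,"yaw":-0.01},{"jaw":45,"tx":-1,"ty":-1,"tz":104,"yaw":-0.01},{"jaw":45,"tx":-1,"ty":-1,"tz":107,"yaw":-0.01},{"jaw":14,"tx":-1,"ty":-1,"tz":107,"yaw":-0.01},{"jaw":14,"tx":-1,"ty":-1,"tz":107,"yaw":-0.01},{"jaw":14,"tx":-1,"ty":-1,"tz":107,"yaw":-0.01}]' 30 && python3 -m creep '[{"jaw":14,"tx":0,"ty":0,"tz":0,"yaw":0},{"jaw":14,"tx":0,"ty":0,"tz":-30,"yaw":0},{"jaw":14,"tx":0,"ty":0,"tz":-70,"yaw":0},{"jaw":14,"tx":0,"ty":0,"tz":-90,"yaw":0},{"jaw":14,"tx":0,"ty":0,"tz":-90,"yaw":0}]' && python3 -c "
from h import *
print(go(614.8,6,95,.103))"
```

```text
time: 21.05
tool_pos: [469.2, -16.2, 5.1]
orientation: [0.001, -0.009, 1.0, -0.0]
ft_force: [0.1, 0.7, 4.0]
finger_gap: 0.194
grasp_force: 30.5
time: 21.68
tool_pos: [469.3, -16.3, 95.7]
orientation: [0.001, -0.009, 1.0, -0.0]
ft_force: [0.8, 1.0, -0.8]
finger_gap: 0.194
grasp_force: 30.1
{'tx': -145.8, 'ty': 19.8, 'tz': 1.1, 'yaw': 1.485, 'alt': -1.657, 'j6': -1.787}
```

```bash
python3 -m creep '[{"jaw":14,"tx":-10,"ty":2,"tz":0,"yaw":0.18},{"jaw":14,"tx":-30,"ty":4,"tz":0,"yaw":0.36},{"jaw":14,"tx":-55,"ty":8,"tz":0,"yaw":0.54},{"jaw":14,"tx":-80,"ty":11,"tz":0,"yaw":0.72},{"jaw":14,"tx":-105,"ty":14,"tz":0,"yaw":0.9},{"jaw":14,"tx":-125,"ty":17,"tz":0,"yaw":1.08},{"jaw":14,"tx":-140,"ty":19,"tz":0,"yaw":1.26},{"jaw":14,"tx":-146,"ty":20,"tz":0,"yaw":1.44}]' && python3 -m creep '[{"jaw":14,"tx":0,"ty":0,"tz":0,"yaw":0.045},{"jaw":14,"tx":0,"ty":0,"tz":0,"yaw":0.045},{"jaw":14,"tx":0,"ty":0,"tz":0,"yaw":0.045}]' && python3 -c "
from h import *
print(go(614.8,6,11,.103))"
```

```text
time: 22.68
tool_pos: [614.4, 6.5, 92.6]
orientation: [-0.001, 0.655, 0.756, -0.0]
ft_force: [-1.1, 0.3, -0.6]
finger_gap: 0.195
grasp_force: 30.1
time: 23.05
tool_pos: [614.0, 6.4, 93.7]
orientation: [-0.0, 0.669, 0.743, -0.0]
ft_force: [0.5, 0.3, -0.1]
finger_gap: 0.191
grasp_force: 30.1
{'tx': -0.5, 'ty': 0.8, 'tz': 82.7, 'yaw': 0.001, 'alt': -3.14, 'j6': -0.219}
```

```bash
python3 -m creep '[{"jaw":14,"tx":0,"ty":1,"tz":40,"yaw":0},{"jaw":14,"tx":0,"ty":1,"tz":70,"yaw":0},{"jaw":14,"tx":0,"ty":1,"tz":80,"yaw":0},{"jaw":14,"tx":0,"ty":1,"tz":83,"yaw":0},{"jaw":14,"tx":0,"ty":1,"tz":83,"yaw":0},{"jaw":34,"tx":0,"ty":1,"tz":83,"yaw":0},{"jaw":34,"tx":0,"ty":1,"tz":83,"yaw":0},{"jaw":34,"tx":0,"ty":1,"tz":83,"yaw":0}]' && python3 -m creep '[{"jaw":34,"tx":0,"ty":0,"tz":-15,"yaw":0},{"jaw":34,"tx":0,"ty":0,"tz":-55,"yaw":0},{"jaw":50,"tx":0,"ty":0,"tz":-100,"yaw":0},{"jaw":50,"tx":0,"ty":0,"tz":-100,"yaw":0}]' && python3 -c "
from h import *
print(go(449.7,165.3,110,.42+np.pi/2))"
```

```text
time: 24.05
tool_pos: [615.4, 6.5, 11.6]
orientation: [0.0, 0.67, 0.743, 0.0]
ft_force: [0.5, -1.1, 0.3]
finger_gap: 0.4
grasp_force: 0.0
time: 24.55
tool_pos: [617.0, 6.3, 116.2]
orientation: [0.003, 0.67, 0.743, 0.002]
ft_force: [0.3, -0.4, -1.0]
finger_gap: 0.582
grasp_force: 0.0
{'tx': 175.4, 'ty': -150.1, 'tz': 5.0, 'yaw': 1.254, 'alt': -1.888, 'j6': -0.218}
```

```bash
python3 -m creep '[{"jaw":50,"tx":20,"ty":-17,"tz":0,"yaw":0.16},{"jaw":50,"tx":50,"ty":-43,"tz":0,"yaw":0.33},{"jaw":50,"tx":80,"ty":-69,"tz":0,"yaw":0.5},{"jaw":50,"tx":110,"ty":-94,"tz":0,"yaw":0.67},{"jaw":50,"tx":140,"ty":-120,"tz":0,"yaw":0.84},{"jaw":50,"tx":163,"ty":-140,"tz":0,"yaw":1.01},{"jaw":50,"tx":175,"ty":-150,"tz":0,"yaw":1.17},{"jaw":50,"tx":175,"ty":-150,"tz":0,"yaw":1.254}]' && python3 -m creep '[{"jaw":50,"tx":0,"ty":0,"tz":0,"yaw":0},{"jaw":50,"tx":0,"ty":0,"tz":0,"yaw":0}]' && python3 -c "
from h import *
w=cap('wrist','w6'); hsv=cv2.cvtColor(w['pixels'],cv2.COLOR_RGB2HSV)
D=(hsv[...,2]<110)&(hsv[...,1]<90); D[230:]=0
for m in blobs(D,800):
    v,u=np.where(m); r=rect(plane(w,np.c_[u,v],12)); print(u.mean().round(),v.mean().round(),len(u),r)
print(go(449.7,165.3,4,.42+np.pi/2))"
```

```text
time: 25.55
tool_pos: [447.2, 165.9, 111.5]
orientation: [-0.0, 0.978, 0.207, 0.0]
ft_force: [0.1, 0.1, 0.6]
finger_gap: 0.588
grasp_force: 0.0
time: 25.8
tool_pos: [448.1, 165.0, 111.3]
orientation: [-0.0, 0.978, 0.209, -0.0]
ft_force: [0.5, -0.4, -0.1]
finger_gap: 0.585
grasp_force: 0.0
68.0 64.0 11256 (array([494. , 366.6, 161.1,  93.8]), -0.263)
474.0 87.0 9088 (array([617.7,  21.8, 109.8,  99.4]), 0.105)
257.0 186.0 1387 (array([454.6, 168.1,  82.1,  17.8]), 0.423)
{'tx': 1.6, 'ty': 0.3, 'tz': 107.3, 'yaw': 0.001, 'alt': -3.14, 'j6': 1.341}
```

View pics/w6.png

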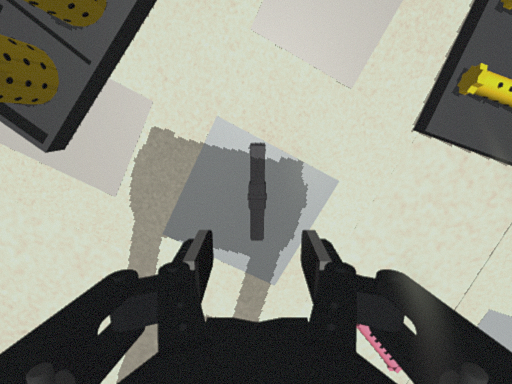

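The clip shows at wrist pixel (257,190), with its spring block at rows 176–203. It is centred between the fingers and aligned with the grasp. Placed rollers are visible upright at top left.

```bash
python3 -m creep '[{"jaw":48,"tx":3,"ty":0,"tz":30,"yaw":0},{"jaw":45,"tx":3,"ty":0,"tz":65,"yaw":0},{"jaw":45,"tx":3,"ty":0,"tz":92,"yaw":0},{"jaw":45,"tx":3,"ty":0,"tz":104,"yaw":0},{"jaw":45,"tx":3,"ty":0,"tz":107,"yaw":0},{"jaw":12,"tx":3,"ty":0,"tz":107,"yaw":0},{"jaw":12,"tx":3,"ty":0,"tz":107,"yaw":0},{"jaw":12,"tx":3,"ty":0,"tz":107,"yaw":0}]' 30 && python3 -m creep '[{"jaw":12,"tx":0,"ty":0,"tz":0,"yaw":0},{"jaw":12,"tx":0,"ty":0,"tz":0,"yaw":0},{"jaw":12,"tx":0,"ty":0,"tz":-30,"yaw":0},{"jaw":12,"tx":0,"ty":0,"tz":-70,"yaw":0},{"jaw":12,"tx":0,"ty":0,"tz":-90,"yaw":0},{"jaw":12,"tx":0,"ty":0,"tz":-90,"yaw":0}]' && python3 -c "
from h import *
cap('wrist','w7');print(go(518.8,-364.5,95))"
```

```text
time: 26.85
tool_pos: [451.4, 166.5, 5.2]
orientation: [-0.0, 0.978, 0.208, 0.001]
ft_force: [-0.6, -0.9, 5.8]
finger_gap: 0.183
grasp_force: 29.1
time: 27.6
tool_pos: [451.6, 166.5, 96.0]
orientation: [-0.0, 0.978, 0.208, 0.002]
ft_force: [-0.4, -0.1, -0.0]
finger_gap: 0.183
grasp_force: 29.3
{'tx': -154.5, 'ty': 512.4, 'tz': -0.4}
```

View pics/w7.png

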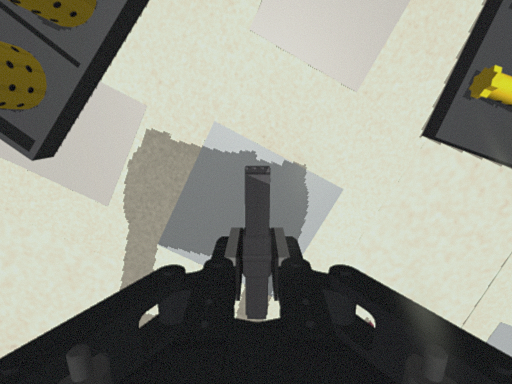

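The clip is held by its block at about (257,250), straight and level. I'll carry it to the dish.

```bash
python3 -m creep '[{"jaw":12,"tx":-11,"ty":36,"tz":0,"yaw":0},{"jaw":12,"tx":-25,"ty":83,"tz":0,"yaw":0},{"jaw":12,"tx":-39,"ty":130,"tz":0,"yaw":0},{"jaw":12,"tx":-53,"ty":177,"tz":0,"yaw":0},{"jaw":12,"tx":-67,"ty":224,"tz":0,"yaw":0},{"jaw":12,"tx":-81,"ty":271,"tz":0,"yaw":0},{"jaw":12,"tx":-95,"ty":318,"tz":0,"yaw":0},{"jaw":12,"tx":-109,"ty":365,"tz":0,"yaw":0}]' && python3 -m creep '[{"jaw":12,"tx":-14,"ty":47,"tz":0,"yaw":0},{"jaw":12,"tx":-28,"ty":94,"tz":0,"yaw":0},{"jaw":12,"tx":-41,"ty":134,"tz":0,"yaw":0},{"jaw":12,"tx":-46,"ty":148,"tz":0,"yaw":0},{"jaw":12,"tx":-46,"ty":148,"tz":0,"yaw":0},{"jaw":12,"tx":-46,"ty":148,"tz":0,"yaw":0}]' && python3 -c "
from h import *
print(go(518.8,-364.5,10.5))"
```

```text
time: 28.65
tool_pos: [499.6, -212.8, 93.0]
orientation: [-0.001, 0.978, 0.208, -0.001]
ft_force: [1.0, 0.5, 0.1]
finger_gap: 0.184
grasp_force: 29.4
time: 29.4
tool_pos: [518.3, -364.0, 93.9]
orientation: [-0.0, 0.978, 0.209, -0.0]
ft_force: [-0.3, -0.1, 0.3]
finger_gap: 0.182
grasp_force: 29.4
{'tx': 0.3, 'ty': 0.8, 'tz': 83.4}
```

```bash
python3 -m creep '[{"jaw":12,"tx":0,"ty":1,"tz":40,"yaw":0},{"jaw":12,"tx":0,"ty":1,"tz":70,"yaw":0},{"jaw":12,"tx":0,"ty":1,"tz":80,"yaw":0},{"jaw":12,"tx":0,"ty":1,"tz":83,"yaw":0},{"jaw":12,"tx":0,"ty":1,"tz":83,"yaw":0},{"jaw":36,"tx":0,"ty":1,"tz":83,"yaw":0},{"jaw":36,"tx":0,"ty":1,"tz":83,"yaw":0},{"jaw":36,"tx":0,"ty":1,"tz":83,"yaw":0}]' && python3 -m creep '[{"jaw":36,"tx":0,"ty":0,"tz":-15,"yaw":0},{"jaw":36,"tx":0,"ty":0,"tz":-55,"yaw":0},{"jaw":36,"tx":-30,"ty":20,"tz":-100,"yaw":0},{"jaw":36,"tx":-70,"ty":50,"tz":-140,"yaw":0},{"jaw":36,"tx":-110,"ty":80,"tz":-170,"yaw":0},{"jaw":36,"tx":-150,"ty":110,"tz":-170,"yaw":0},{"jaw":36,"tx":-170,"ty":130,"tz":-170,"yaw":0},{"jaw":36,"tx":-170,"ty":130,"tz":-170,"yaw":0}]' && python3 - <<'E'
from h import *
c=cap("top","top9"); P=cloud(c); hsv=cv2.cvtColor(c["pixels"],cv2.COLOR_RGB2HSV)
def fr(p,x,y,h): d=np.asarray(p)[:2]-[x,y]; return (R.from_euler('z',-h).apply(np.r_[d,0])[:2]).round(1)
Y=(hsv[...,0]>20)&(hsv[...,0]<36)&(hsv[...,1]>140)&(hsv[...,2]>60); Y[280:]=0
for m in blobs(Y,30):
    v,u=np.where(m); z=np.percentile(P[m][:,2],[50,95]).round(1); hi=z[1]>50
    r=rect(P[m&(P[...,2]>(62 if hi else 8))]); print(u.mean().round(),v.mean().round(),"z",z,r, fr(r[0],503.9,372,-.262) if hi else fr(r[0],647.6,9.4,.103))
m=(np.hypot(P[...,0]-518.8,P[...,1]+364.5)<55)&(P[...,2]>11); p=P[m]; print("clip",len(p),rect(p),"z",np.percentile(p[:,2],[50,98]).round(1))
p=P[(np.hypot(P[...,0]-762,P[...,1]+205)<90)&(P[...,2]>35)]; print("bowl",cv2.minEnclosingCircle(np.ascontiguousarray(p[:,:2],np.float32)))
k=c["pixels"][80:290,70:470][...,::-1]; cv2.imwrite("pics/crop9.png",cv2.resize(k,None,fx=2,fy=2,interpolation=cv2.INTER_CUBIC))
E
```

```text
time: 30.4
tool_pos: [518.8, -366.3, 11.6]
orientation: [0.0, 0.978, 0.208, 0.0]
ft_force: [0.5, 0.0, -0.2]
finger_gap: 0.42
grasp_force: 0.0
time: 31.4
tool_pos: [415.3, -555.8, 181.9]
orientation: [0.0, 0.978, 0.207, -0.0]
ft_force: [-0.5, 0.7, -0.5]
finger_gap: 0.419
grasp_force: 0.0
258.0 137.0 z [23.  26.7] (array([682.7,  15.2,  79.8,  21.6]), -1.475) [35.5  2.2]
261.0 162.0 z [22.9 27.1] (array([616.9,   9.7,  79.8,  21.2]), -1.448) [-30.5   3.5]
117.0 194.0 z [50.3 73.3] (array([518.6, 185.3, 404.3,  46.7]), 1.444) [  62.6 -176.5]
109.0 225.0 z [48.4 73.8] (array([463. , 198.2, 420.6,  45.4]), 1.549) [   5.5 -178.5]
clip 223 (array([ 517.1, -366. ,   94.6,   16.6]), 0.43) z [20.  25.9]
bowl ((762.9495239257812, -203.8755645751953), 55.2778434753418)
```

View pics/crop9.png

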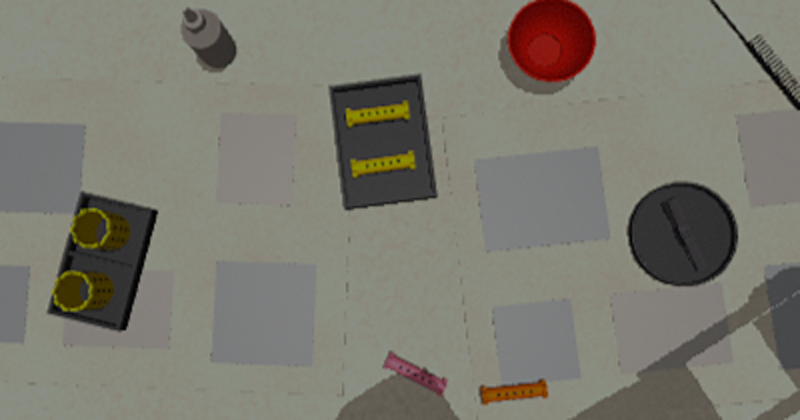

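The crop shows:
- Rollers standing one per bay, rims at (92,228) and (73,291) at height 73 = 68 + 5.
- Both rods flat in the plain tray, at (378,113) and (383,163).
- The clip flat at the dish centre, (683,234).
- Bottle and bowl where they were.

I'll check the roller rims once more and hand in.

```bash
python3 - <<'E'
from h import *
from bench import job
c=cap("top"); P=cloud(c)
ok=True
for x,y in ((467,383),(542,362)):
    p=P[(np.hypot(P[...,0]-x,P[...,1]-y)<36)&(P[...,2]>62)&(P[...,2]<80)]
    (a,b),r=cv2.minEnclosingCircle(np.ascontiguousarray(p[:,:2],np.float32))
    f=R.from_euler('z',.262).apply([a-503.9,b-372,0])[:2]; print(f.round(1),round(r,1))
    ok&=12<abs(f[0])<68 and abs(f[1])<36 and r<27
if ok: print(job.hand_in())
E
```

```text
[-39.2   2.5] 24.5
[39.   1.6] 24.6
the job is handed in; nothing more can be done
None
```

The job is handed in after about 31 s of robot time, with no verdict returned: by my last camera check the rollers stood upright one per bay, both yellow rods lay flat in the plain tray, the clip lay flat within about 3 mm of the dish centre, and the bottle and bowl had not visibly moved.

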